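# Pack cast test bars into the locked sample chest

## Task

Pack the test bars for the lab: draw the locking pin out of its bore and hang it upright in the side notch, then slide the thumb latch sideways so that the sprung cover flies fully open, and lay every test bar from the bench flat in a compartment of the chest, one to a compartment. Then press the cover down until the latch snaps over it, and only after that put the pin back, fully home in its bore. Leave the mug, the spanner and the oil bottle where they are.

Things in the scene. Friction and masses are not known exactly. Their poses are not given: they have to be found in the camera images.
- chest: blue steel chest fixed to the bench, 134 (x) x 280 (y) x 64 mm high, walls 5 mm; a grey housing 45 mm high runs along its front (x -109 to -67, y -100 to 84 mm). Origin: centre of its underside; x points from the front (latch side) to the back (hinge side), y to the left for one facing along x, z up
- chest_floor (a point): centre of the chest's inner floor, 8 mm above the bench; axes as the chest's. Four compartments, each for one bar lying along x, have their middles at y = -90, -30, 30, 90 mm. Black teeth 4 mm thick, 18 mm high at y = -120, -60, 0, 60, 120 mm part them, reaching only 25 mm in from the front and back walls: the middle is clear for fingers
- cover (a joint): angle of the chest's hinged cover, a blue plate 138 x 280 x 6 mm: 0 = shut (outer face 70 mm above the bench), 1.57 = fully open, upright. Hinged along the chest's back top edge; a spring throws it open (4 N at the front edge holds it down, 2 N when upright). Pressed down, its ear pushes the latch aside by itself and the latch snaps over it; the last 0.2 rad take a few N more
- cover_hinge (a point): middle of the cover's hinge line, at x = 67, y = 0, z = 64 mm of the chest; its axes turn with the cover: y along the hinge, -x from the hinge towards the free edge, z the outward normal. The outer face lies at 6 mm on z (a panel seen in the middle stands 2 mm prouder)
- cover_edge (a point): middle of the cover's free front edge, on the outer face, 138 mm from the hinge; turns with the cover. Here a steel ear 8 mm thick stands out 33 mm beyond the edge, which the latch's tongue hooks over
- latch (a joint): the sliding thumb latch on top of the front housing, in m: 0 = home, hooked over the cover's ear; grows as it slides in the chest's +y direction, to 0.018 at most. The cover is let go beyond about 0.010. A spring (1 to 2.5 N) pushes it home. The pin in its bore blocks it after 2 to 4 mm
- latch_tab (a point): middle of the latch's upright thumb tab, a steel block 16 (x) x 12 (y) x 32 mm high, 27 mm in front of the cover's edge; its top is 85 mm, its foot 53 mm above the bench; axes as the chest's. Moves with the latch. The bevelled tongue, on the same slide 60 to 86 mm further to +y, rises to 95 mm above the bench
- pin_grip (a point): loose steel locking pin, upright in its bore at the start: shank 10 mm thick, 42 mm long with tapered foot; collar 24 mm wide, 6 mm thick; round dark grip 18 mm thick, 44 mm long on top. 0.09 kg. Point: on its axis in the grip's middle, 70 mm above the foot, 28 mm above the collar's underside (73 mm above the bench when seated); z up along the pin
- bore (a point): centre of the mouth of the pin's upright bore, 13 mm wide, right through the front housing, whose top is 45 mm above the bench; the pin stops on its collar. Axes as the chest's
- notch (a point): middle of the parking notch at the housing's side: a slot 14 mm wide between two level prongs (12 mm wide, 8 mm thick, tops 45 mm above the bench), open towards the chest's +y side and above and below, reaching 24 mm from here to the housing and 18 mm to its open end. The pin hangs in it by its collar. Axes as the chest's
- bar1_mid (a point): aluminium test bar lying on the rubber mat: 100 mm long, square heads 34 x 34 x 24 mm at its ends, round waist 22 mm thick, 52 mm long, between them. Point: its very centre, 17 mm above what it lies on; x runs along the bar (ends and long sides all alike). About 0.2 kg. Absent in some runs
- bar2_mid (a point): aluminium test bar lying on the rubber mat: 100 mm long, square heads 34 x 34 x 24 mm at its ends, round waist 22 mm thick, 52 mm long, between them. Point: its very centre, 17 mm above what it lies on; x runs along the bar (ends and long sides all alike). About 0.2 kg. Absent in some runs
- bar3_mid (a point): aluminium test bar lying on the rubber mat: 100 mm long, square heads 34 x 34 x 24 mm at its ends, round waist 22 mm thick, 52 mm long, between them. Point: its very centre, 17 mm above what it lies on; x runs along the bar (ends and long sides all alike). About 0.2 kg. Absent in some runs
- bar4_mid (a point): aluminium test bar lying on the rubber mat: 100 mm long, square heads 34 x 34 x 24 mm at its ends, round waist 22 mm thick, 52 mm long, between them. Point: its very centre, 17 mm above what it lies on; x runs along the bar (ends and long sides all alike). About 0.2 kg. Absent in some runs
- mug: white mug, 80 mm wide, 95 mm high, stands beyond the work: leave it alone. Origin: centre of its underside
- spanner: steel spanner, 200 mm long, lies at the left of the work: leave it alone
- oil: black bottle, 64 mm wide, 170 mm high, stands at the right of the work: leave it alone. Origin: centre of its underside
Mind the look-alikes: they are no part of the job. Leave any orange or turquoise look-alike of the part that bears bar4_mid alone. Leave any turquoise look-alike of the part that bears bar3_mid alone.

How it is judged:
By the outcome, as a careful person would: the job done as asked, in the order asked, and still so for the second after the job is handed in, with the robot touching nothing.
Of bar1, bar2, bar3, bar4 only 2 to 4 are there at a start; the rules pass over those that are not, and their reading is None.
At some moment in a run one of bar1, bar2, bar3, bar4 may be knocked a few centimetres aside while the robot is not near it.
It also fails if it takes over 210 s, if anything falls off the work surface, if the arm or the gripper's body presses on something with over 40 N, if the wrist force passes 120 N, or if a joint passes its speed limit or range.

## Robot

A 6-joint arm with a two-finger parallel gripper is mounted at the origin on the work surface. World frame = base frame: x ahead of the robot, y to its left, z up, the work surface at z = 0. Lengths are in m, angles in rad, forces in N, time in s.
With the tool pointing down it reaches from about 0.375 to 0.9 m from the base axis. Payload 3.1 kg.
Tool frame: the origin (TCP) lies between the finger pads; the fingertips stand 8 mm ahead of it and the grasp point (between the pads) lies 11 mm behind it; z points along the fingers, y is the line along which they close (so a half turn about z gives the same grasp; the last joint's range is limited). The gripper opens to 85 mm and grips with 20 to 120 N. Pads are 22 mm wide; open, the fingers measure 114 mm over their backs; the gripper's body (76 mm by 85 mm) begins 54 mm behind the grasp point. The pads swing forward as they close: fully open they stand 13 mm farther back than shut.
Start: joints at [-1.333, 0.527, 1.433, -0, 1.181, -0.178], TCP at [0.253, -0.571, 0.208] pointing down, gripper open.
Joint ranges: [-3.08, 3.08], [-0.75, 2.2], [0.22, 2.44], [-1.43, 4.57], [0, 2.65], [-2.85, 2.85]. Speed limits (rad/s): [2.79, 2.79, 3.14, 3.14, 3.14, 3.14].

## Interface

Orientations are given as a unit quaternion [x, y, z, w].
In Python, from station import readout, cams, sign_off gives the robot as it stands.
- The arm moves only by the tool send_rows, never from a script. Its argument "commands" is text: rows parted by semicolons, each of 5 numbers parted by spaces: the finger opening in mm, from 0 to 85.4, then the shift along the tool's x, y, z each as a share of 0.02 m, from -1 to 1, then the turn about the tool's z as a share of 4 degrees, from -1 to 1. In form: grip dx dy dz spin; .... A call has 1 to 20 rows; each row shifts and turns the commanded pose from where the row before left it, along the tool's axes as they then stand; what a row does not reach is not made up. A row lasts 1/12 s, in which the tool goes at most 41.7 mm and 7.16 degrees, less where a joint would pass 70% of its speed; a pose out of reach is approached as far as the arm can. A call with a number of a shift or a turn outside -1 to 1 is refused whole. A call with a gripper value outside its range is refused whole. The fingers move at their own pace and stop on an object; "grip_force" is the grip in N (left out, the last holds). Time passes only in rows, so rows that do not move let the fingers close. It gives the time, the measured TCP pose, the force, the opening and the grip force at its end, in the units of the state.
- readout.sense(): the state, without advancing time (a new reading comes with each control period).
- cams.snapshot(name): name is "scene" or "top" or "wrist"; returns a dict with "pixels" (480x640x3 uint8, red, green, blue), "intrinsics" (3x3 intrinsics, pixels), "eye" and "rotation" of the camera in the world. Camera axes: x right, y down, z forward; pixel columns grow to the right and rows downward; lengths in m; the calibration is good to about 2 mm. A picture is of the moment at which its call begins. There is no depth.
- sign_off(): hands the job in; it is judged then, once.
The state is a dict: "t": time; "q": joint angles; "qd": joint speeds; "tau": joint torques, N m; "tcp_pos": TCP position; "tool_rot": TCP orientation; "force": force on the tool from outside, world axes, zero at the start; "ft_torque": the same for the moment, N m; "finger_gap": opening from 0.0 (shut) to 1.0 (fully open); "gripper_force": force on a finger pad.
Only numpy, scipy, OpenCV 4.12 (cv2) and the standard library are available. Lean on these libraries where they do the work, as an engineer would, in place of code of your own. Each camera call takes 0.05 s, during which the arm holds its last target. There are 200 camera calls.

## Working session

There is one attempt and no reset: what is moved stays moved. The work goes in short steps, Python scripts to look and compute and a tool call to move; the robot and the scene stay as the last step left them, time stands still between calls to the robot, and variables do not carry over. Pictures are saved under pics/ and viewed, at most 14 in all, crops included, and the job is handed in when it is done.

Besides the shell and the picture viewer there is one more tool, called after "Call:" as name(argument=value, ...) on one line, values as JSON. send_rows: Moves the arm, as the interface text tells. Its arguments: {"type":"object","properties":{"commands":{"type":"string"},"grip_force":{"type":"number"}},"required":["commands"]}

```bash
ls; mkdir -p pics; cat > h.py <<'E'
import numpy as np, cv2
from station import readout, cams
def snap(n,f=None):
    s=cams.snapshot(n)
    if f: cv2.imwrite('pics/'+f,cv2.cvtColor(s['pixels'],cv2.COLOR_RGB2BGR))
    np.savez('/tmp/%s.npz'%n,**{k:np.asarray(v) for k,v in s.items()})
    return s
def load(n): return dict(np.load('/tmp/%s.npz'%n))
def ray(s,u,v):
    d=np.asarray(s['rotation'])@np.linalg.inv(np.asarray(s['intrinsics']))@np.array([u,v,1.])
    return np.asarray(s['eye']),d
def onz(s,u,v,z):
    e,d=ray(s,u,v); return e+d*(z-e[2])/d[2]
def proj(s,p):
    c=np.asarray(s['rotation']).T@(np.asarray(p)-np.asarray(s['eye'])); q=np.asarray(s['intrinsics'])@c; return q[:2]/q[2]
def tri(s1,p1,s2,p2):
    e1,d1=ray(s1,*p1); e2,d2=ray(s2,*p2)
    A=np.c_[d1,-d2]; t=np.linalg.lstsq(A,e2-e1,rcond=None)[0]
    a=e1+t[0]*d1;b=e2+t[1]*d2; return (a+b)/2,np.linalg.norm(a-b)
E
python3 - <<'E'
from h import *
np.set_printoptions(precision=3,suppress=True)
for n in('top','scene','wrist'):
    s=snap(n,n+'0.png'); print(n,s['eye'],s['rotation'],s['intrinsics'][0])
print(readout.sense())
E
```

```text
pics
top [0.465 0.006 1.299] [ 0.707 -0.706  0.028 -0.029] [482.545   0.    321.228]
scene [ 1.181 -0.535  1.027] [ 0.851  0.39  -0.15  -0.317] [534.903   0.    318.254]
wrist [ 0.315 -0.543  0.373] [ 0.83  -0.541 -0.075  0.114] [389.846   0.    316.541]
{'t': 0.15, 'q': array([-1.333,  0.528,  1.434,  0.   ,  1.181, -0.179]), 'qd': array([-0.001, -0.003, -0.004, -0.001, -0.001,  0.001]), 'tau': array([  0.   , -44.274, -17.827,  -0.   ,   0.006,  -0.   ]), 'tcp_pos': array([ 0.253, -0.571,  0.207]), 'tool_rot': array([ 0.978,  0.207, -0.   , -0.001]), 'force': array([ 0.347,  0.106, -0.237]), 'ft_torque': array([0.006, 0.032, 0.002]), 'gripper_force': 0.0, 'finger_gap': 0.998160268997461}
```

View pics/top0.png

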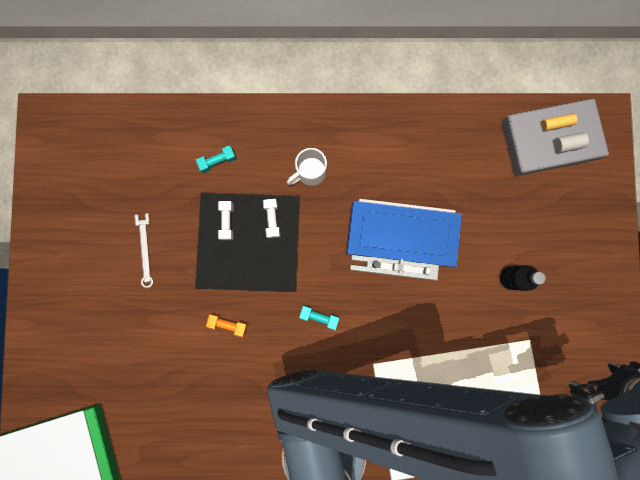

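View pics/scene0.png

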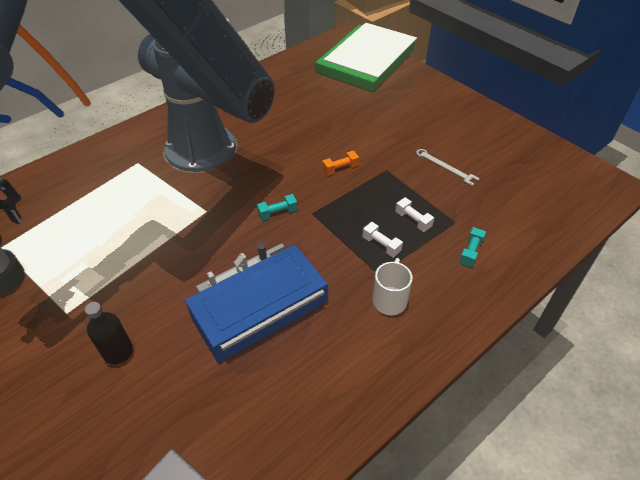

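The top view shows two plain aluminium bars on the mat at (225,220) and (271,217). The turquoise bars at (216,158) and (319,317) and the orange one at (226,325) are look-alikes. The chest is at (405,233), with the pin probably the dark dot at (376,265). I'll enlarge to confirm.

```bash
sed -i '1a from scipy.spatial.transform import Rotation as R' h.py
sed -i "s/    if f: cv2/    s['rotation']=R.from_quat(np.ravel(s['rotation'])).as_matrix() if np.size(s['rotation'])==4 else s['rotation']\n    if f: cv2/" h.py
python3 - <<'E'
from h import *
np.set_printoptions(precision=4,suppress=True)
t=snap('top');s=snap('scene')
print(onz(t,321,240,0),proj(t,[0.5,0,0]),proj(t,[0.5,-.1,0]))
for n,im in(('top',t),('scene',s)):
    hsv=cv2.cvtColor(im['pixels'],cv2.COLOR_RGB2HSV)
    m=cv2.inRange(hsv,(105,120,60),(125,255,255))
    c,_=cv2.findContours(m,0,2)
    for k in c:
        if cv2.contourArea(k)>2000: print(n,cv2.contourArea(k),cv2.minAreaRect(k),cv2.approxPolyDP(k,5,True)[:,0].tolist())
# bars: bright low-sat inside mat
hsv=cv2.cvtColor(t['pixels'],cv2.COLOR_RGB2HSV)
m=cv2.inRange(hsv,(0,0,120),(180,60,255)); 
c,_=cv2.findContours(m[195:290,198:298].copy(),0,2)
for k in c:
    if cv2.contourArea(k)>100:
        r=cv2.minAreaRect(k+np.array([198,195])); b=cv2.boxPoints(r)
        w=np.array([onz(t,*p,0.034) for p in b])
        print('bar',r,onz(t,*r[0],0.034),'edges',np.linalg.norm(w[1]-w[0]),np.linalg.norm(w[2]-w[1]),'dirs',np.degrees(np.arctan2(*(w[1]-w[0])[1::-1])),np.degrees(np.arctan2(*(w[2]-w[1])[1::-1])))
a=cv2.resize(t['pixels'][190:290,340:473],(798,600),interpolation=2)[:,:,::-1]
cv2.imwrite('pics/c1.png',a)
b=cv2.resize(s['pixels'][225:325,180:313],(798,600),interpolation=2)[:,:,::-1]
cv2.imwrite('pics/c2.png',np.ascontiguousarray(b))
E
```

```text
[0.5619 0.0078 0.    ] [323.8679 262.9565] [361.0719 262.9796]
top 5667.0 ((404.1483459472656, 233.4186248779297), (110.66718292236328, 53.259071350097656), 6.775656223297119) [[353, 202], [347, 253], [456, 266], [460, 214]]
scene 8708.5 ((258.367919921875, 299.4622802734375), (71.0981216430664, 134.42596435546875), 60.945396423339844) [[295, 245], [185, 300], [218, 362], [326, 301], [325, 281]]
scene 15968.0 ((542.0, 76.5), (153.0, 194.0), 90.0) [[445, 32], [454, 60], [448, 75], [592, 153], [611, 140], [620, 123], [639, 131], [639, 0], [580, 0], [570, 25], [509, 0], [466, 0], [587, 53], [600, 49], [595, 65], [563, 87]]
bar ((224.5, 220.0), (38.0, 13.0), 90.0) [0.6121 0.2622 0.034 ] edges 0.034401726263712254 0.10084463866323314 dirs -89.97138834722146 -179.09233732403177
bar ((270.7105712890625, 217.74591064453125), (38.394142150878906, 13.658856391906738), 84.64418029785156) [0.6181 0.1404 0.034 ] edges 0.036126366755352135 0.10203698872423624 dirs -84.55956008148227 -174.2240978472024
```

View pics/c1.png

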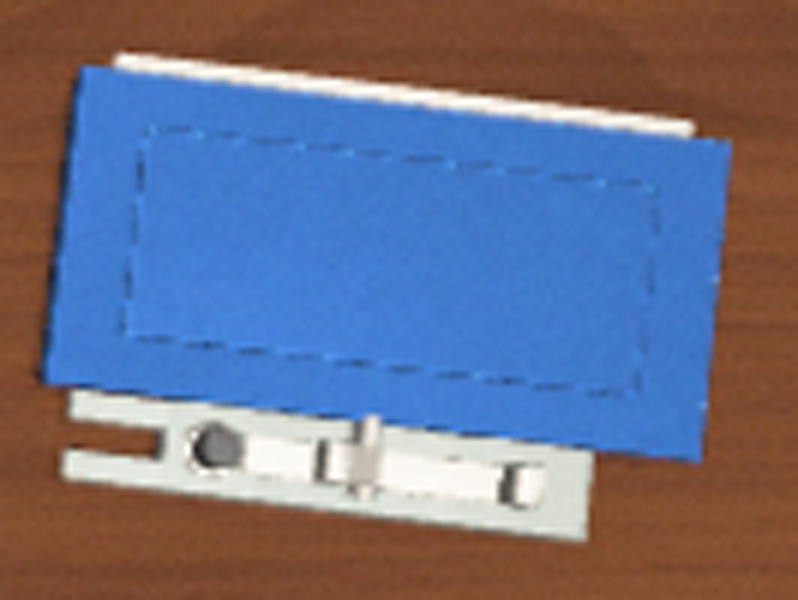

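View pics/c2.png

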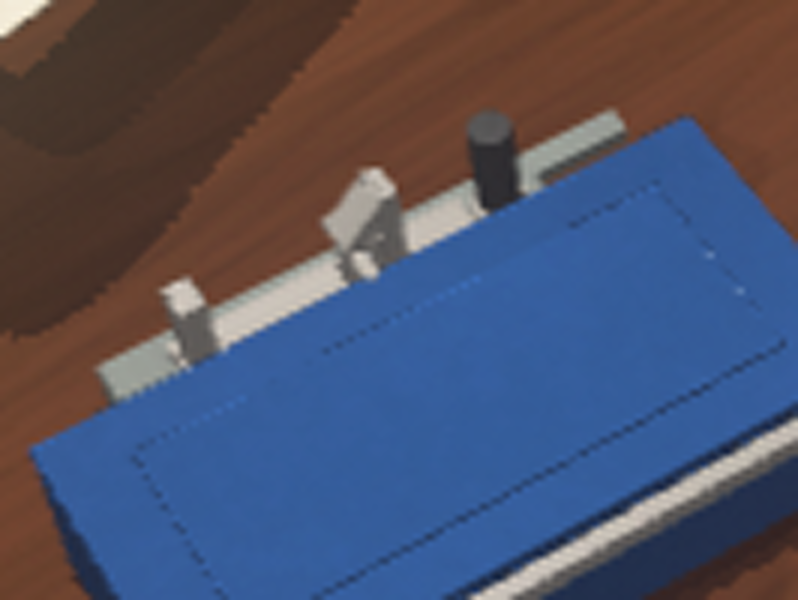

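Crops confirm: the pin grip's top is at top px (376.3,264.2), the notch opens on its left at about (358,264), the tongue over the ear is at (400,267), and the thumb tab is at (427.5,271).

```bash
python3 - <<'E'
from h import *
np.set_printoptions(precision=4,suppress=True)
t=load('top');s=load('scene')
hsv=cv2.cvtColor(t['pixels'],cv2.COLOR_RGB2HSV)
m=cv2.inRange(hsv,(105,120,60),(125,255,255))
k=max(cv2.findContours(m,0,2)[0],key=cv2.contourArea)
r=cv2.minAreaRect(k)
w=np.array([onz(t,*p,0.07) for p in cv2.boxPoints(r)])
c=w.mean(0);print('cover c',c,w,'len',np.linalg.norm(w-np.roll(w,-1,0),axis=1))
e=[w[(i+1)%4]-w[i] for i in range(4)]
yv=max(e,key=np.linalg.norm); yv=yv*np.sign(yv[1]);yv/=np.linalg.norm(yv); yaw=np.arctan2(-yv[0],yv[1]);print('yaw',np.degrees(yaw))
xv=np.array([np.cos(yaw),np.sin(yaw),0])
o=c+xv*0.002; o[2]=0; print('chest o',o)  # cover spans x -71..67
loc=lambda p:R.from_euler('z',-yaw).apply(p-o)
P=onz(t,376.3,264.2,.095);T=onz(t,427.5,271.2,.085)
print('pin',P,loc(P),tri(t,(376.3,264.2),s,(261.8,246.2)))
print('tab',T,loc(T),tri(t,(427.5,271.2),s,(210.5,273)))
# notch: inner end crop (160,445), open end (65,437) at z .045
for q in((160,443),(65,437),(70,465),(70,405),(590,540),(594,450)):
    p=onz(t,q[0]/6+340,q[1]/6+190,.045);print('n',p,loc(p))
q=readout.sense();print(R.from_quat(q['tool_rot']).as_matrix())
E
```

```text
cover c [ 0.574  -0.2047  0.07  ] [[ 0.5226 -0.0562  0.07  ]
 [ 0.6586 -0.0728  0.07  ]
 [ 0.625  -0.3544  0.07  ]
 [ 0.4896 -0.3353  0.07  ]] len [0.137  0.2836 0.1367 0.2811]
yaw -6.815390392616057
chest o [ 0.5759 -0.2049  0.    ]
pin [ 0.4944 -0.1302  0.095 ] [-0.0898  0.0646  0.095 ] (array([ 0.495 , -0.13  ,  0.0907]), np.float64(0.0015501928313996643))
tab [ 0.4772 -0.2595  0.085 ] [-0.0916 -0.0659  0.085 ] (array([ 0.4777, -0.259 ,  0.0841]), np.float64(0.0018331989728545186))
n [ 0.4966 -0.1108  0.045 ] [-0.09   0.084  0.045]
n [ 0.4991 -0.0698  0.045 ] [-0.0923  0.1251  0.045 ]
n [ 0.4871 -0.0719  0.045 ] [-0.104   0.1216  0.045 ]
n [ 0.513 -0.072  0.045] [-0.0783  0.1245  0.045 ]
n [ 0.4549 -0.2959  0.045 ] [-0.1094 -0.1047  0.045 ]
n [ 0.4937 -0.2984  0.045 ] [-0.0706 -0.1026  0.045 ]
[[ 0.9144  0.4048 -0.0003]
 [ 0.4048 -0.9144  0.001 ]
 [ 0.0002 -0.001  -1.    ]]
```

Call:
send_rows(commands="85 0 0 0 0.96; 85 0 0 0 0.96; 85 0 0 0 0.96; 85 0 0 0 0.96; 85 0 0 0 0.96; 85 0 0 0 0.96; 85 0 0 0 0.96; 50 0 0 0 0.96; 50 0 0 0 0", grip_force=40)

```text
t: 1.0
tcp_pos: [0.253, -0.5713, 0.2081]
tool_rot: [0.998, -0.06, -0.0, -0.0]
force: [0.3, -0.1, 0.0]
finger_gap: 0.742
gripper_force: 0.0
```

```bash
cat >> h.py <<'E'
yaw=np.radians(-6.815); o=np.array([.5759,-.2049,0])
Rc=R.from_euler('z',yaw)
W=lambda p:Rc.apply(np.asarray(p,float))+o
L=lambda p:Rc.inv().apply(np.asarray(p,float)-o)
np.set_printoptions(precision=4,suppress=True)
def go(w,head=None):
    q=readout.sense(); M=R.from_quat(q['tool_rot']).as_matrix()
    d=M.T@(np.asarray(w)-q['tcp_pos'])/.02
    h=np.degrees(np.arctan2(M[1,0],M[0,0]))
    print('shares',d.round(2),'tcp L',L(q['tcp_pos']),'head',h.round(2),'spin to chest',((h+6.815)/4).round(2),'t',q['t'],'F',q['force'],'gap',q['finger_gap'])
E
cat > g.py <<'E'
from h import *;import sys
a=list(map(float,sys.argv[2:5])); go(W(a) if sys.argv[1]=='c' else a)
E
python3 g.py c -.09 .065 .2
```

```text
shares [  9.32 -23.37   0.41] tcp L [-0.2771 -0.4022  0.2081] head -6.9 spin to chest -0.02 t 1.0 F [ 0.2536 -0.095   0.0271] gap 0.7423401053595041
```

Call:
send_rows(commands="50 0.4 -1 0 0; 50 0.4 -1 0 0; 50 0.4 -1 0 0; 50 0.4 -1 0 0; 50 0.4 -1 0 0; 50 0.4 -1 0 0; 50 0.4 -1 0 0; 50 0.4 -1 0 0; 50 0.4 -1 0 0; 50 0.4 -1 0 0; 50 0.4 -1 0 0; 50 0.4 -1 0 0; 50 0.4 -1 0 0; 50 0.4 -1 0 0; 50 0.4 -1 0 0; 50 0.4 -1 0 0; 50 0.4 -1 0 0; 50 0.4 -1 0 0; 50 0.4 -1 0 0; 50 0.4 -1 0 0")

```text
t: 2.67
tcp_pos: [0.46, -0.1924, 0.2083]
tool_rot: [0.998, -0.059, 0.0, 0.0]
force: [0.5, -0.4, 0.3]
finger_gap: 0.583
gripper_force: 0.0
```

Call:
send_rows(commands="50 0.4 -0.9 0 0; 50 0.4 -0.9 0 0; 50 0.4 -0.9 0 0; 50 0.1 -0.6 0 0; 50 0 0 0 0; 50 0 0 0 0")

```text
t: 3.17
tcp_pos: [0.4929, -0.1307, 0.2082]
tool_rot: [0.998, -0.058, -0.0, 0.0]
force: [0.2, 0.2, -0.9]
finger_gap: 0.583
gripper_force: 0.0
```

```bash
python3 g.py c -.09 .065 .2; python3 -c "
from h import *
s=snap('wrist','w1.png')
for p in([-.09,.065,.095],[-.09,.108,.045],[-.098,-.066,.085]):print(proj(s,W(p)))"
```

```text
shares [ 0.06 -0.06  0.41] tcp L [-0.0912  0.0638  0.2082] head -6.71 spin to chest 0.03 t 3.1667 F [ 0.2218  0.1631 -0.9399] gap 0.5827515946972301
[315.0067 225.3341]
[265.2073 211.8141]
[486.1179 232.6717]
```

View pics/w1.png

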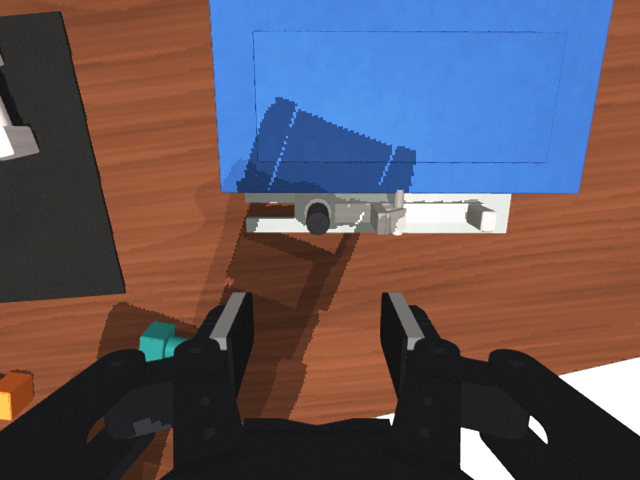

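The pin head is at (318,222), midway between the fingers (centre 316.5) and about 1 mm to the right. I'll shift slightly, descend and grip.

Call:
send_rows(commands="40 0.08 0.05 1 0; 40 0 0 1 0; 40 0 0 1 0; 40 0 0 1 0; 40 0 0 1 0; 40 0 0 1 0; 40 0 0 0.9 0; 40 0 0 0 0; 10 0 0 0 0; 10 0 0 0 0; 10 0 0 0 0; 10 0 0 0 0; 10 0 0 0 0")

```text
t: 4.3
tcp_pos: [0.4961, -0.1325, 0.0724]
tool_rot: [0.998, -0.06, 0.002, 0.001]
force: [-1.0, 2.1, 5.8]
finger_gap: 0.115
gripper_force: 4.8
```

```bash
python3 g.py c -.09 .108 .12
```

```text
shares [-0.1  -2.28 -2.38] tcp L [-0.0878  0.0624  0.0724] head -6.85 spin to chest -0.01 t 4.3 F [-0.9838  2.0885  5.7789] gap 0.11515045562500333
```

```bash
python3 -c "
from h import *
s=snap('wrist'); a=s['pixels'][150:450,120:520]
t=snap('scene')['pixels'][200:320,180:340]
cv2.imwrite('pics/w2.png',np.hstack([cv2.resize(a,(400,300)),cv2.resize(t,(400,300),interpolation=2)])[:,:,::-1])"
```

```text
(no output)
```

View pics/w2.png

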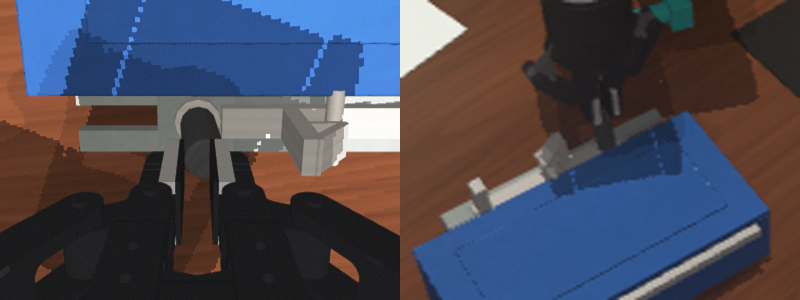

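```bash
python3 -c "
from h import *
s=load('wrist');q=readout.sense();M=R.from_quat(q['tool_rot']).as_matrix()
for d in([0,0,0],[0,0,.008],[.011,0,.008],[.011,.005,.008],[.011,-.005,.008],[.011,.009,-.03]):print(d,proj(s,q['tcp_pos']+M@np.array(d))-[120,150])
for p in([-.09,.0645,.095],[-.09,.0645,.051],[-.071,.0645,.07],[-.071,0,.07],[-.1,.127,.045],[-.109,.0,.045]):print(p,proj(s,W(p))-[120,150])
print(L(s['eye']),s['rotation'])
"
```

```text
[0, 0, 0] [196.4547 135.1999]
[0, 0, 0.008] [196.4751 128.8486]
[0.011, 0, 0.008] [196.4519 106.8929]
[0.011, 0.005, 0.008] [207.1067 106.8866]
[0.011, -0.005, 0.008] [185.7978 106.8992]
[0.011, 0.009, -0.03] [220.3001 138.1294]
[-0.09, 0.0645, 0.095] [191.1774 161.1874]
[-0.09, 0.0645, 0.051] [192.3183 123.4196]
[-0.071, 0.0645, 0.07] [191.6933  98.3393]
[-0.071, 0, 0.07] [334.5432  98.1319]
[-0.1, 0.127, 0.045] [ 75.3299 137.3571]
[-0.109, 0.0, 0.045] [312.1757 152.5817]
[-0.021   0.0622  0.2388] [[-0.1202 -0.9567 -0.2652]
 [-0.9928  0.1158  0.0321]
 [-0.      0.2672 -0.9637]]
```

Call:
send_rows(commands="5 0 0 0 0; 5 0 0 0 0; 5 0 0 0 0; 5 0 0 0 0", grip_force=40)

```text
t: 4.73
tcp_pos: [0.4961, -0.1325, 0.0724]
tool_rot: [0.998, -0.06, 0.002, 0.001]
force: [0.4, 1.5, 6.3]
finger_gap: 0.062
gripper_force: 3.1
```

```bash
python3 -c "
from h import *
s=snap('wrist'); a=s['pixels'][200:400,220:420]
go(W([-.09,.065,.067]))
print(readout.sense()['gripper_force'])
cv2.imwrite('pics/w3.png',cv2.resize(a,(600,600),interpolation=2)[:,:,::-1])"
```

```text
shares [-0.11 -0.13  0.27] tcp L [-0.0878  0.0625  0.0724] head -6.85 spin to chest -0.01 t 4.7833 F [0.541  1.7304 5.7675] gap 0.05999599875813647
3.1027469784021378
```

View pics/w3.png

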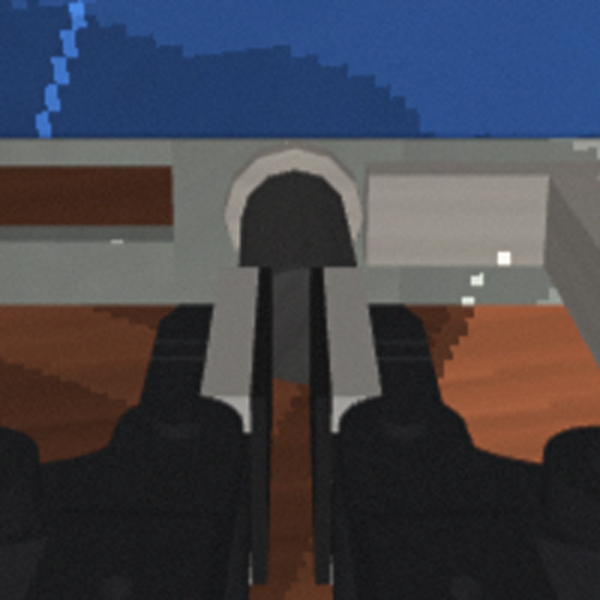

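Call:
send_rows(commands="40 0 0 -1 0; 40 0 0 -1 0; 40 0 0 0 0; 40 0 0 0 0; 40 0 0 0 0; 40 0 0 0 0")

```text
t: 5.28
tcp_pos: [0.4942, -0.1319, 0.1098]
tool_rot: [0.998, -0.06, -0.0, -0.0]
force: [-0.7, -0.3, 0.2]
finger_gap: 0.465
gripper_force: 0.0
```

```bash
python3 -c "
from h import *
s=snap('scene');q=readout.sense();M=R.from_quat(q['tool_rot']).as_matrix()
im=s['pixels'].copy()
for y in(-.02,.02):
  p=proj(s,q['tcp_pos']+M@[0,y,.008]);print(p)
  cv2.circle(im,tuple(int(round(v)) for v in p),1,(255,0,255),-1)
p=proj(s,W([-.09,.0645,.095]));print('pin',p);cv2.circle(im,tuple(int(round(v)) for v in p),0,(255,255,0),-1)
a=im[170:290,200:340]
go(W([-.09,.065,.067]))
cv2.imwrite('pics/w4.png',cv2.resize(a,(700,600),interpolation=0)[:,:,::-1])"
```

```text
[267.7658 239.5409]
[252.4102 247.1058]
pin [261.026 244.832]
shares [-0.   -0.11  2.13] tcp L [-0.0899  0.0628  0.1096] head -6.84 spin to chest -0.01 t 5.3333 F [ 0.3905 -0.2601  0.4547] gap 0.46990298715711903
```

View pics/w4.png

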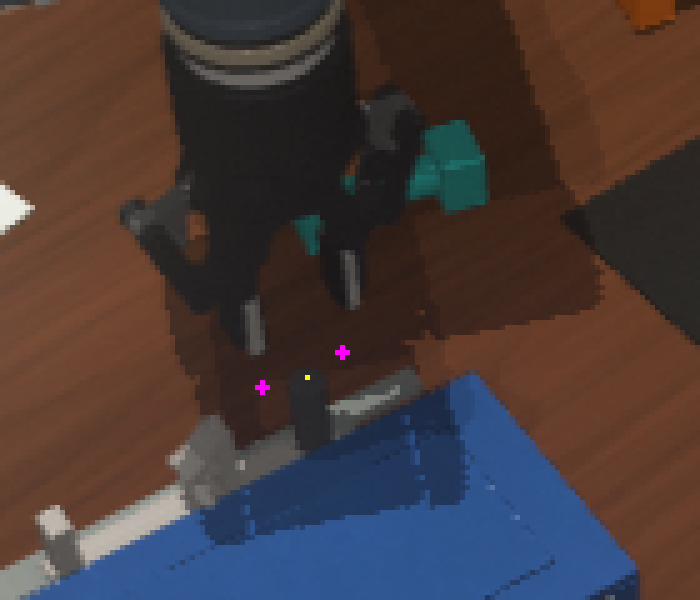

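The fingertips are about 25 mm higher than the stated geometry puts them: expected at crop (262,387) and (342,352), seen at (255,350) and (352,303). So the first closing only touched the pin's top. I'll take tip height ≈ TCP + 0.02 and go deeper in steps.

Call:
send_rows(commands="40 0.05 0.05 1 0; 40 0 0 0.9 0; 40 0 0 0.8 0; 40 0 0 0.8 0; 40 0 0 0 0")

```text
t: 5.75
tcp_pos: [0.4931, -0.1321, 0.037]
tool_rot: [0.998, -0.06, -0.003, -0.001]
force: [-0.5, 0.2, 0.7]
finger_gap: 0.473
gripper_force: 0.0
```

Call:
send_rows(commands="8 0 0 0 0; 8 0 0 0 0; 8 0 0 0 0; 8 0 0 0 0; 8 0 0 0 0; 8 0 0 0 0")

```text
t: 6.25
tcp_pos: [0.4958, -0.1334, 0.0408]
tool_rot: [0.998, -0.06, 0.0, 0.0]
force: [-0.4, 0.0, -0.6]
finger_gap: 0.2
gripper_force: 39.0
```

```bash
python3 g.py c -.09 .108 .09
```

```text
shares [-0.1  -2.32 -2.46] tcp L [-0.088   0.0615  0.0408] head -6.84 spin to chest -0.01 t 6.25 F [-0.4267  0.0481 -0.5632] gap 0.19976162393762853
```

Call:
send_rows(commands="8 0 0 -0.5 0; 8 0 0 -0.5 0; 8 0 0 -0.7 0; 8 0 0 -0.7 0; 8 0 0 -0.6 0; 8 0 0 0 0; 8 -0.05 -0.6 0 0; 8 0 -0.8 0 0; 8 0 -0.8 0 0; 8 0 0 0 0; 8 0 0 0 0", grip_force=60)

```text
t: 7.17
tcp_pos: [0.4991, -0.088, 0.0997]
tool_rot: [0.998, -0.059, -0.001, -0.0]
force: [0.3, -1.2, -0.9]
finger_gap: 0.196
gripper_force: 58.6
```

```bash
python3 -c "
from h import *
go(W([-.089,.1055,.0408]))
s=snap('wrist')
for p in([-.09,.108,.045],[-.104,.108,.045],[-.078,.108,.045]):print(proj(s,W(p)))
cv2.imwrite('pics/w5.png',cv2.resize(s['pixels'][180:380,200:430],(690,600),interpolation=2)[:,:,::-1])"
```

```text
shares [0.06 0.07 2.95] tcp L [-0.0901  0.1069  0.0997] head -6.72 spin to chest 0.02 t 7.1667 F [ 0.2921 -1.1998 -0.9215] gap 0.1957660959362104
[314.8049 249.837 ]
[314.8145 272.0829]
[314.7965 230.1752]
```

View pics/w5.png

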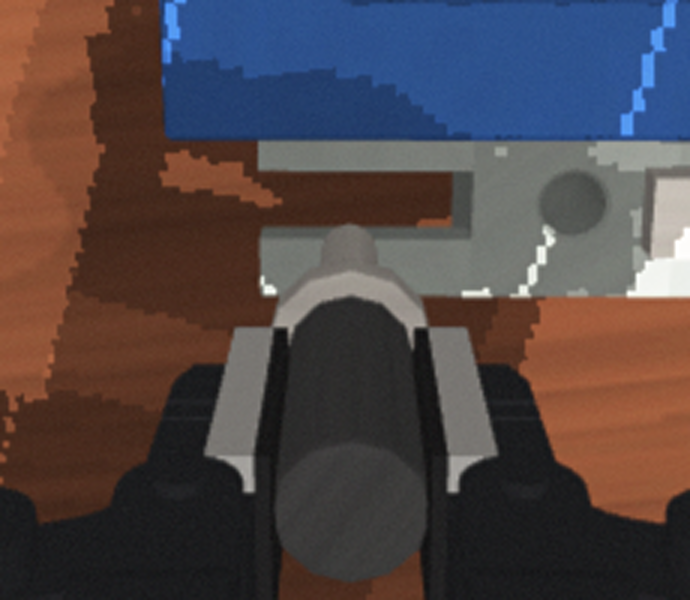

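The pin is held, with the slot's mid-line level with the bore (rows 204 and 202 in the crop). I shift 1.5 mm in x and lower.

Call:
send_rows(commands="8 0.08 0.05 0 0; 8 0 0 0.7 0; 8 0 0 0.7 0; 8 0 0 0.7 0; 8 0 0 0.6 0; 8 0 0 0.1 0; 8 0 0 0 0; 8 0 0 0 0")

```text
t: 7.88
tcp_pos: [0.5016, -0.0911, 0.0444]
tool_rot: [0.998, -0.06, 0.0, 0.0]
force: [-0.1, 0.4, -1.4]
finger_gap: 0.193
gripper_force: 58.8
```

```bash
python3 g.py c -.089 .1055 .0408
```

```text
shares [-0.09 -0.07  0.18] tcp L [-0.0873  0.1041  0.0444] head -6.87 spin to chest -0.01 t 7.8833 F [-0.1089  0.3603 -1.3755] gap 0.19284939890442782
```

Call:
send_rows(commands="8 -0.06 0 0.2 0; 8 0 0 0 0; 25 0 0 0 0; 40 0 0 0 0; 40 0 0 0 0; 40 0 0 0 0; 40 0 0 -0.5 0; 40 0 0 -1 0; 40 0 0 -1 0; 40 0 0 -1 0; 40 0 0 -1 0; 0 0 0 0 0; 0 0 0 0 0")

```text
t: 8.97
tcp_pos: [0.501, -0.0908, 0.1318]
tool_rot: [0.998, -0.06, 0.002, 0.001]
force: [-0.0, -0.5, -0.4]
finger_gap: 0.195
gripper_force: 0.0
```

```bash
python3 -c "
from h import *
go(W([-.1,-.1,.13]))
s=snap('top','t2.png');t=snap('scene')
for p in ([-.088,.1055,.095],[-.092,-.066,.085]): print(proj(s,W(p)))
a=cv2.resize(s['pixels'][240:300,335:445],(400,218),interpolation=2);b=cv2.resize(t['pixels'][200:300,190:330],(400,286),interpolation=2)
cv2.imwrite('pics/c6.png',np.vstack([a,b])[:,:,::-1])"
```

```text
shares [-0.6  10.22  0.1 ] tcp L [-0.088   0.1044  0.1318] head -6.83 spin to chest -0.0 t 8.9667 F [-0.0468 -0.5058 -0.3985] gap 0.194728625029748
[360.0393 261.5323]
[427.4921 271.3995]
```

View pics/c6.png

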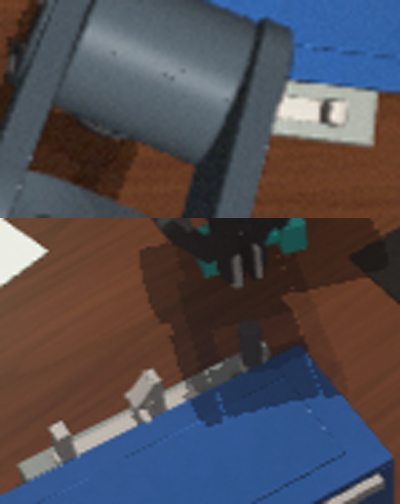

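The pin hangs upright in the notch. On to the latch.

Call:
send_rows(commands="0 -0.4 1 0 0; 0 -0.35 1 0 0; 0 0 1 0 0; 0 0 1 0 0; 0 0 1 0 0; 0 0 1 0 0; 0 0 1 0 0; 0 0 1 0 0; 0 0 1 0 0; 0 0 1 0 0; 0 0 0.2 0 0; 0 0 0 1 0; 0 0 0 1 0; 0 0 0 1 0; 0 0 0 1 0; 0 0 0 0.1 0; 0 0 0 0 0; 0 0 0 0 0")

```text
t: 10.57
tcp_pos: [0.4609, -0.2908, 0.0482]
tool_rot: [0.998, -0.059, -0.0, -0.0]
force: [-1.0, 0.2, -0.5]
finger_gap: -0.002
gripper_force: 0.0
```

```bash
python3 g.py c -.103 -.085 .05
```

```text
shares [ 0.05 -0.69 -0.09] tcp L [-0.104  -0.0989  0.0482] head -6.82 spin to chest -0.0 t 10.5667 F [-1.0384  0.2485 -0.4713] gap -0.001959388239180266
```

Call:
send_rows(commands="0 0 -0.2 0 0; 0 0 -0.2 0 0; 0 0 -0.2 0 0; 0 0 -0.2 0 0; 0 0 -0.2 0 0; 0 0 -0.1 0 0; 0 0 0 0 0; 0 0 0 0 0")

```text
t: 11.23
tcp_pos: [0.4637, -0.2693, 0.0484]
tool_rot: [0.998, -0.06, 0.0, 0.0]
force: [0.1, -0.9, 0.3]
finger_gap: 0.0
gripper_force: 0.2
```

```bash
python3 -c "
from h import *
go(W([-.103,-.07,.05]))
s=snap('scene');hsv=cv2.cvtColor(s['pixels'],cv2.COLOR_RGB2HSV)[180:380,160:340]
m=cv2.inRange(hsv,(105,120,40),(125,255,255));print(cv2.countNonZero(m),cv2.boundingRect(m))"
```

```text
shares [ 0.04 -0.36 -0.08] tcp L [-0.1037 -0.0773  0.0484] head -6.84 spin to chest -0.01 t 11.2333 F [ 0.1017 -0.9025  0.3432] gap 0.00030111059893337137
8116 (25, 65, 142, 118)
```

Call:
send_rows(commands="0 0 -0.2 0 0; 0 0 -0.2 0 0; 0 0 -0.2 0 0; 0 0 0 0 0; 0 0 0 0 0; 0 0 0 0 0")

```text
t: 11.78
tcp_pos: [0.4651, -0.2575, 0.0482]
tool_rot: [0.998, -0.06, 0.0, 0.0]
force: [-0.7, -1.9, -0.0]
finger_gap: -0.001
gripper_force: 1.0
```

```bash
cat > cov.py <<'E'
from h import *
go(W([-.103,-.07,.05]))
s=snap('scene');hsv=cv2.cvtColor(s['pixels'],cv2.COLOR_RGB2HSV)[180:380,160:340]
m=cv2.inRange(hsv,(105,120,40),(125,255,255));print(cv2.countNonZero(m),cv2.boundingRect(m))
E
python3 cov.py
```

```text
shares [ 0.04  0.23 -0.09] tcp L [-0.1038 -0.0654  0.0482] head -6.83 spin to chest -0.0 t 11.7833 F [-0.6818 -1.9402 -0.0188] gap -0.000708954173946789
9257 (27, 52, 141, 131)
```

Call:
send_rows(commands="0 0 -0.2 0 0; 0 0 0 0 0; 0 0 0 0 0; 0 0 0 0 0; 0 0 0 0 0; 0 0 0 0 0; 0 0 0 0 0")

```text
t: 12.42
tcp_pos: [0.4655, -0.2536, 0.0482]
tool_rot: [0.998, -0.06, 0.0, 0.0]
force: [-0.1, -3.1, -0.5]
finger_gap: 0.0
gripper_force: 1.2
```

```bash
python3 cov.py
```

```text
shares [ 0.04  0.43 -0.09] tcp L [-0.1038 -0.0614  0.0482] head -6.85 spin to chest -0.01 t 12.4167 F [-0.1054 -3.053  -0.5296] gap 0.00017314202734816027
8232 (27, 66, 142, 117)
```

```bash
python3 -c "
from h import *
s=snap('scene')
cv2.imwrite('pics/c7.png',cv2.resize(s['pixels'][180:360,150:350],(667,600),interpolation=2)[:,:,::-1])"
```

```text
(no output)
```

View pics/c7.png

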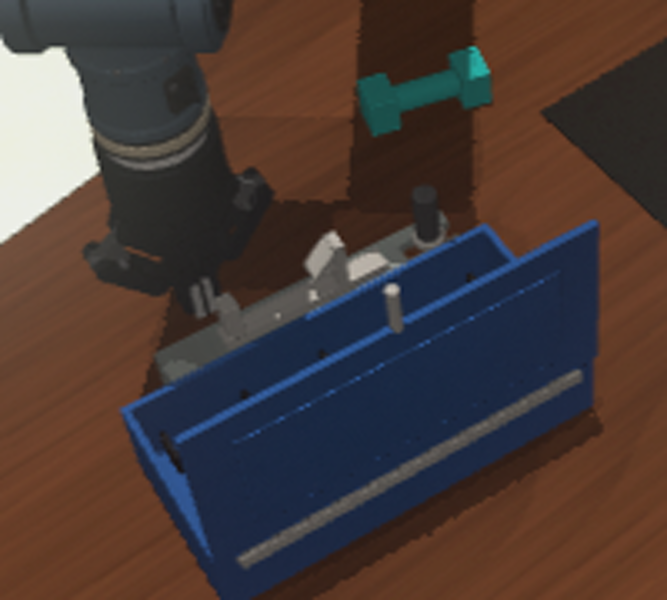

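The cover is open and upright, and the pin is still parked. Backing off, then re-measuring the bars.

Call:
send_rows(commands="0 0 0.6 0 0; 0 0 0.6 0 0; 60 0 0 -1 0; 60 0 0 -1 0; 60 0 0 -1 0; 60 0 0 -1 0; 60 0 0 -1 0; 60 0 0 0 0; 60 0 0 0 0")

```text
t: 13.27
tcp_pos: [0.4627, -0.2782, 0.149]
tool_rot: [0.998, -0.06, 0.001, 0.0]
force: [-0.3, 1.2, 0.4]
finger_gap: 0.701
gripper_force: 0.0
```

```bash
cat > bars.py <<'E'
from h import *
t=snap('top')
hsv=cv2.cvtColor(t['pixels'],cv2.COLOR_RGB2HSV)
m=cv2.inRange(hsv,(0,0,120),(180,60,255)); 
c,_=cv2.findContours(m[185:300,160:320].copy(),0,2)
for k in c:
    if cv2.contourArea(k)>60:
        r=cv2.minAreaRect(k+np.array([160,185])); b=cv2.boxPoints(r)
        w=np.array([onz(t,*p,0.034) for p in b])
        e1,e2=w[1]-w[0],w[2]-w[1]; l=e1 if np.hypot(*e1[:2])>np.hypot(*e2[:2]) else e2
        print('bar',r[0],onz(t,*r[0],0.034),np.linalg.norm(e1),np.linalg.norm(e2),'head',(np.degrees(np.arctan2(l[1],l[0]))+90)%180-90)
go(W([-.2,.16,.16]));go([.612,.262,.13]);go([.618,.14,.13])
E
python3 bars.py
```

```text
bar (224.5, 220.0) [0.6121 0.2622 0.034 ] 0.034401726263712254 0.10084463866323314 head 0.9076626759682256
bar (270.7105712890625, 217.74591064453125) [0.6181 0.1404 0.034 ] 0.036126366755352135 0.10203698872423624 head 5.775902152797613
shares [ -4.79 -12.28  -0.59] tcp L [-0.1045 -0.0856  0.1479] head -6.88 spin to chest -0.02 t 13.3167 F [-0.0944 -0.7237  0.0208] gap 0.7066748226763276
shares [  4.21 -27.68   0.91] tcp L [-0.1045 -0.0856  0.1479] head -6.88 spin to chest -0.02 t 13.3167 F [-0.0944 -0.7237  0.0208] gap 0.7066748226763276
shares [  5.24 -21.66   0.91] tcp L [-0.1045 -0.0856  0.1479] head -6.88 spin to chest -0.02 t 13.3167 F [-0.0944 -0.7237  0.0208] gap 0.7066748226763276
```

Call:
send_rows(commands="60 0 -1 0 0; 60 0 -1 0 0; 60 0 -1 0 0; 60 0 -1 0 0; 60 0 -1 0 0; 60 0 -1 0 0; 60 0 -1 0 0; 60 0 -1 0 0; 60 0 -1 0 0; 60 0 -1 0 0; 60 0 -1 0 0; 60 0 -1 0 0; 60 0 -1 0 0; 60 0 -1 0 0; 60 0.65 -1 0 0; 60 0.65 -1 0 0; 60 0.65 -1 0 0; 60 0.65 -1 0 0; 60 0.65 -1 0 0; 60 0.65 -1 0 0")

```text
t: 14.98
tcp_pos: [0.5869, 0.1113, 0.1461]
tool_rot: [0.998, -0.06, -0.002, 0.0]
force: [-0.5, -0.6, 0.6]
finger_gap: 0.705
gripper_force: 0.0
```

Call:
send_rows(commands="60 0.65 -1 0 0; 60 0.65 -0.6 0 -0.75; 60 0 0 0 -0.8; 60 0 0 0 -0.8; 60 0 0 0 -0.8; 60 0 0 0 0; 60 0 0 0 0")

```text
t: 15.57
tcp_pos: [0.6162, 0.139, 0.1464]
tool_rot: [0.999, 0.049, -0.002, -0.0]
force: [-0.2, 0.1, 0.1]
finger_gap: 0.699
gripper_force: 0.0
```

```bash
cat > wb.py <<'E'
# bars seen by the wrist camera
from h import *
s=snap('wrist'); im=s['pixels']; hsv=cv2.cvtColor(im,cv2.COLOR_RGB2HSV)
m=cv2.inRange(hsv,(0,0,110),(180,60,255))
mat=cv2.inRange(hsv,(0,0,0),(180,255,70))
for k in cv2.findContours(m,0,2)[0]:
    A=cv2.contourArea(k)
    if A>1500:
        r=cv2.minAreaRect(k); b=cv2.boxPoints(r)
        w=np.array([onz(s,*p,0.034) for p in b]); e1,e2=w[1]-w[0],w[2]-w[1]
        l=e1 if np.hypot(*e1[:2])>np.hypot(*e2[:2]) else e2
        print(A,r[0],w.mean(0),np.linalg.norm(e1).round(3),np.linalg.norm(e2).round(3),'head',(np.degrees(np.arctan2(l[1],l[0]))+90)%180-90)
E
python3 wb.py; python3 g.py w .618 .14 .03
```

```text
5060.0 (315.9999694824219, 217.99996948242188) [0.6202 0.1401 0.034 ] 0.102 0.033 head 4.626570767060031
6169.0 (152.12648010253906, 210.01446533203125) [0.6143 0.2594 0.034 ] 0.044 0.104 head 0.8630710146343858
18691.0 (515.5, 53.5) [0.7435 0.0213 0.034 ] 0.152 0.065 head -84.40211174544851
shares [ 0.1  -0.04  5.84] tcp L [-0.0006  0.3463  0.1468] head 5.67 spin to chest 3.12 t 15.6167 F [ 0.2148  0.3091 -0.0409] gap 0.7037147457454305
```

Call:
send_rows(commands="60 0.12 0 1 0; 60 0 0 1 0; 60 0 0 1 0; 60 0 0 1 0; 60 0 0 1 0; 60 0 0 1 0; 60 0 0 0.9 0; 60 0 0 0.6 0; 60 0 0 0.35 0; 60 0 0 0 0", grip_force=50)

```text
t: 16.45
tcp_pos: [0.6184, 0.1392, -0.0105]
tool_rot: [0.999, 0.05, -0.002, -0.0]
force: [0.0, -0.3, -0.1]
finger_gap: 0.7
gripper_force: 0.0
```

Call:
send_rows(commands="12 0 0 0 0; 12 0 0 0 0; 12 0 0 0 0; 12 0 0 0 0; 12 0 0 0 0; 12 0 0 0 0; 12 0 0 0 0")

```text
t: 17.03
tcp_pos: [0.6208, 0.1395, -0.0073]
tool_rot: [0.999, 0.05, 0.001, 0.0]
force: [0.1, 0.3, 6.0]
finger_gap: 0.231
gripper_force: 49.7
```

Call:
send_rows(commands="12 0 0 -0.4 0; 12 0 0 -1 0; 12 0 0 -1 0; 12 0 0 -1 0; 12 0 0 -1 0; 12 0 0 -1 0.75; 12 0 0 0 0.75; 12 0 0 0 0.75; 12 0 0 0 0.8; 12 0 0 0 0; 12 0 0 0 0")

```text
t: 17.95
tcp_pos: [0.6191, 0.1395, 0.0991]
tool_rot: [0.998, -0.055, -0.0, 0.0]
force: [0.3, 0.1, -2.5]
finger_gap: 0.23
gripper_force: 49.0
```

```bash
python3 g.py c -.005 .028 .1
```

```text
shares [-0.48 15.95 -0.04] tcp L [0.002  0.3471 0.0991] head -6.36 spin to chest 0.11 t 17.95 F [ 0.2569  0.0801 -2.4926] gap 0.23042283710198444
```

Call:
send_rows(commands="12 -0.2 1 0 0.11; 12 -0.28 1 0 0; 12 0 1 0 0; 12 0 1 0 0; 12 0 1 0 0; 12 0 1 0 0; 12 0 1 0 0; 12 0 1 0 0; 12 0 1 0 0; 12 0 1 0 0; 12 0 1 0 0; 12 0 1 0 0; 12 0 1 0 0; 12 0 1 0 0; 12 0 1 0 0; 12 0 0.9 0 0; 12 0 0 0 0; 12 0 0 0 0")

```text
t: 19.45
tcp_pos: [0.5719, -0.1759, 0.099]
tool_rot: [0.998, -0.061, -0.0, -0.0]
force: [-0.4, 0.4, -2.3]
finger_gap: 0.235
gripper_force: 49.1
```

Call:
send_rows(commands="12 0 0 1 0; 12 0 0 1 0; 12 0 0 1 0; 12 0 0 0.8 0; 12 0 0 0.5 0; 12 0 0 0.4 0; 12 0 0 0 0; 12 0 0 0 0")

```text
t: 20.12
tcp_pos: [0.5724, -0.1748, 0.0052]
tool_rot: [0.998, -0.06, -0.0, -0.0]
force: [-0.6, 0.0, -1.5]
finger_gap: 0.234
gripper_force: 49.2
```

```bash
python3 g.py c -.005 .028 .003
```

```text
shares [0.1  0.08 0.11] tcp L [-0.0071  0.0295  0.0052] head -6.84 spin to chest -0.01 t 20.1167 F [-0.6062  0.039  -1.5057] gap 0.23361291127846773
```

Not yet on the floor; lowering a little more, releasing and rising.

Call:
send_rows(commands="12 0 0 0.15 0; 12 0 0 0.1 0; 12 0 0 0 0")

```text
t: 20.37
tcp_pos: [0.5724, -0.1753, 0.0006]
tool_rot: [0.998, -0.06, 0.0, 0.0]
force: [0.8, 0.1, -2.2]
finger_gap: 0.237
gripper_force: 49.2
```

Call:
send_rows(commands="40 0 0 0 0; 40 0 0 0 0; 40 0 0 0 0; 40 0 0 0 0; 40 0 0 -0.5 0; 40 0 0 -1 0; 40 0 0 -1 0; 40 0 0 -1 0; 40 0 0 -1 0; 40 0 0 -1 0; 40 0 0 -0.8 0; 60 0 0 0 0; 60 0 0 0 0")

```text
t: 21.45
tcp_pos: [0.5728, -0.1754, 0.1277]
tool_rot: [0.998, -0.06, 0.001, 0.001]
force: [-0.5, 0.2, 0.2]
finger_gap: 0.698
gripper_force: 0.0
```

```bash
python3 wb.py; python3 bars.py
```

```text
6793.5 (317.0, 368.5) [ 0.467 -0.163  0.034] 0.128 0.06 head 83.06836945049724
5987.0 (316.0, 233.5) [ 0.5705 -0.1748  0.034 ] 0.034 0.105 head -5.925084724421708
3864.0 (501.66644287109375, 69.57278442382812) [ 0.6624 -0.3008  0.034 ] 0.079 0.036 head -70.06409256701991
1500.5 (15.5, 30.0) [ 0.7201 -0.0109  0.034 ] 0.018 0.033 head -18.04941992923611
bar (224.0, 219.5) [0.6134 0.2636 0.034 ] 0.03175550061519081 0.09820786754883161 head 0.9173141986890982
shares [-9.61 -6.52 -1.7 ] tcp L [-0.008   0.0294  0.1257] head -6.88 spin to chest -0.02 t 21.55 F [-1.1932  0.7716 -0.4606] gap 0.7036093443666757
shares [ -0.6  -21.93  -0.2 ] tcp L [-0.008   0.0294  0.1257] head -6.88 spin to chest -0.02 t 21.55 F [-1.1932  0.7716 -0.4606] gap 0.7036093443666757
shares [  0.42 -15.91  -0.21] tcp L [-0.008   0.0294  0.1257] head -6.88 spin to chest -0.02 t 21.55 F [-1.1932  0.7716 -0.4606] gap 0.7036093443666757
```

Call:
send_rows(commands="60 0 -1 0 0; 60 0 -1 0 0; 60 0 -1 0 0; 60 0 -1 0 0; 60 0 -1 0 0; 60 0 -1 0 0; 60 0 -1 0 0; 60 0 -1 0 0; 60 0 -1 0 0; 60 0 -1 0 0; 60 0 -1 0 0; 60 0 -1 0 0; 60 0 -1 0 0; 60 0 -1 0 0; 60 -0.1 -1 0 0; 60 -0.1 -1 0 0; 60 -0.1 -1 0 0; 60 -0.1 -1 0 0; 60 -0.1 -1 0 0; 60 0 -1 0 0")

```text
t: 23.22
tcp_pos: [0.6085, 0.224, 0.1242]
tool_rot: [0.998, -0.06, -0.002, 0.001]
force: [0.1, -0.5, 0.8]
finger_gap: 0.704
gripper_force: 0.0
```

Call:
send_rows(commands="60 0 -1 0 0; 60 0 -0.9 0 0; 60 0 0 0 -0.95; 60 0 0 0 -0.95; 60 0 0 0 0; 60 0 0 0 0")

```text
t: 23.72
tcp_pos: [0.6137, 0.2607, 0.1246]
tool_rot: [1.0, 0.005, -0.001, 0.0]
force: [-0.3, 0.6, 0.3]
finger_gap: 0.702
gripper_force: 0.0
```

```bash
python3 wb.py; python3 g.py w .6135 .262 -.0105
```

```text
4536.5 (35.5, 286.9999694824219) [0.5683 0.4591 0.034 ] 0.028 0.14 head 5.329374764708689
6075.5 (314.5, 229.5) [0.6145 0.2623 0.034 ] 0.034 0.103 head 1.5621976327847733
3553.0 (613.0, 45.0) [0.7321 0.0845 0.034 ] 0.03 0.05 head 13.33181001935759
shares [-0.01 -0.07  6.77] tcp L [-0.0174  0.4667  0.125 ] head 0.62 spin to chest 1.86 t 23.7667 F [-0.1059 -0.0662 -0.3514] gap 0.7015073898814916
```

Call:
send_rows(commands="60 0.03 -0.07 1 -0.2; 60 0 0 1 0; 60 0 0 1 0; 60 0 0 1 0; 60 0 0 1 0; 60 0 0 0.9 0; 60 0 0 0.6 0; 60 0 0 0.2 0; 60 0 0 0 0")

```text
t: 24.52
tcp_pos: [0.6144, 0.2618, -0.0091]
tool_rot: [1.0, 0.013, -0.001, 0.0]
force: [-0.6, 0.2, -0.2]
finger_gap: 0.702
gripper_force: 0.0
```

Call:
send_rows(commands="12 0 0 0 0; 12 0 0 0 0; 12 0 0 0 0; 12 0 0 0 0; 12 0 0 0 0; 12 0 0 0 0; 12 0 0 0 0; 12 0 0 -0.4 0; 12 0 0 -1 0; 12 0 0 -1 0; 12 0 0 -1 0; 12 0 0 -1 0; 12 0 0 -1 0.7; 12 0 0 0 0.7; 12 0 0 0 0.7; 12 0 0 0 0; 12 0 0 0 0")

```text
t: 25.93
tcp_pos: [0.6146, 0.2622, 0.0999]
tool_rot: [0.998, -0.059, -0.001, 0.0]
force: [0.6, -0.0, -2.1]
finger_gap: 0.234
gripper_force: 49.0
```

```bash
python3 g.py c -.005 -.032 .1
```

```text
shares [ 0.6  25.02  0.  ] tcp L [-0.017   0.4684  0.0999] head -6.81 spin to chest 0.0 t 25.9333 F [ 0.5815 -0.0367 -2.0921] gap 0.2336478363553871
```

Call:
send_rows(commands="12 0.1 1 0 0; 12 0.1 1 0 0; 12 0.1 1 0 0; 12 0.1 1 0 0; 12 0.1 1 0 0; 12 0.1 1 0 0; 12 0 1 0 0; 12 0 1 0 0; 12 0 1 0 0; 12 0 1 0 0; 12 0 1 0 0; 12 0 1 0 0; 12 0 1 0 0; 12 0 1 0 0; 12 0 1 0 0; 12 0 1 0 0; 12 0 1 0 0; 12 0 1 0 0; 12 0 1 0 0; 12 0 1 0 0")

```text
t: 27.6
tcp_pos: [0.5787, -0.137, 0.0997]
tool_rot: [0.998, -0.059, -0.001, -0.0]
force: [1.0, 0.0, -2.1]
finger_gap: 0.232
gripper_force: 49.1
```

Call:
send_rows(commands="12 0 1 0 0; 12 0 1 0 0; 12 0 1 0 0; 12 0 1 0 0; 12 0 1 0 0; 12 0 0 0 0; 12 0 0 1 0; 12 0 0 1 0; 12 0 0 1 0; 12 0 0 0.8 0; 12 0 0 0.5 0; 12 0 0 0.5 0; 12 0 0 0 0; 12 0 0 0.1 0; 12 0 0 0 0; 12 0 0 0 0")

```text
t: 28.93
tcp_pos: [0.568, -0.2359, 0.0031]
tool_rot: [0.998, -0.06, 0.001, 0.0]
force: [-0.4, -0.9, -2.2]
finger_gap: 0.231
gripper_force: 49.2
```

```bash
python3 g.py c -.005 -.032 .0006
```

```text
shares [-0.04  0.02  0.12] tcp L [-0.0042 -0.0317  0.0031] head -6.87 spin to chest -0.01 t 28.9333 F [-0.3968 -0.8776 -2.1996] gap 0.2307691101381129
```

Call:
send_rows(commands="12 0 0 0.15 0; 12 0 0 0 0; 38 0 0 0 0; 38 0 0 0 0; 38 0 0 0 0; 38 0 0 0 0; 38 0 0 -0.5 0; 38 0 0 -1 0; 38 0 0 -1 0; 38 0 0 -1 0; 38 0 0 -1 0; 38 0 0 -1 0; 0 -0.8 0 -1 0; 0 -0.8 0 -1 0; 0 -0.8 0 -1 0; 0 -0.8 0 -1 0; 0 -0.8 0 -1 0")

```text
t: 30.35
tcp_pos: [0.487, -0.2256, 0.2109]
tool_rot: [0.998, -0.06, 0.0, 0.0]
force: [0.4, -0.6, 0.0]
finger_gap: 0.002
gripper_force: 0.0
```

```bash
python3 bars.py; python3 -c "
from h import *
w=snap('wrist')['pixels'];t=load('top')['pixels']
cv2.imwrite('pics/c8.png',np.hstack([cv2.resize(w,(480,360)),cv2.resize(t[150:350,150:350],(320,360))])[:,:,::-1])"
```

```text
shares [-5.67 -9.58  2.68] tcp L [-0.087  -0.0315  0.2145] head -6.87 spin to chest -0.01 t 30.4 F [-0.8037  0.8757  1.1299] gap -0.0015529047483061201
shares [  3.34 -24.99   4.16] tcp L [-0.087  -0.0315  0.2145] head -6.87 spin to chest -0.01 t 30.4 F [-0.8037  0.8757  1.1299] gap -0.0015529047483061201
shares [  4.36 -18.97   4.18] tcp L [-0.087  -0.0315  0.2145] head -6.87 spin to chest -0.01 t 30.4 F [-0.8037  0.8757  1.1299] gap -0.0015529047483061201
```

View pics/c8.png

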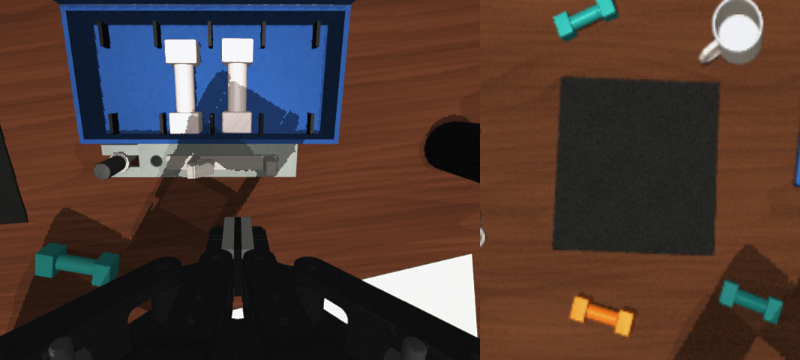

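Both bars lie flat in compartments at crop (185,85) and (237,85). The mat is empty and the pin is parked at (110,165). Now I go over and behind the cover.

Call:
send_rows(commands="0 0 0.9 -1 0; 0 0.5 0.9 -0.2 0; 0 1 0.9 0 0; 0 1 0 0 0; 0 1 0 0 0; 0 1 0 0 0; 0 1 0 0 0; 0 1 0 0 0; 0 1 0 0 0; 0 1 0 0 0; 0 1 0 0 0; 0 0.6 0 0 0; 0 0 0 0 0; 0 0 0 0 0")

```text
t: 31.62
tcp_pos: [0.682, -0.3033, 0.2319]
tool_rot: [0.998, -0.06, -0.001, -0.0]
force: [0.0, -0.1, 0.1]
finger_gap: 0.001
gripper_force: 0.0
```

```bash
python3 g.py c .115 -.085 .156
```

```text
shares [-0.09 -0.    3.79] tcp L [ 0.117  -0.0851  0.2319] head -6.84 spin to chest -0.01 t 31.6167 F [ 0.0387 -0.0669  0.1405] gap 0.0005879008599914414
```

Call:
send_rows(commands="0 0 0 1 0; 0 0 0 1 0; 0 0 0 1 0; 0 0 0 0.8 0; 0 -0.5 0 0 0; 0 -0.5 0 0 0; 0 -0.5 0 0 0; 0 -0.5 0 0 0; 0 -0.5 0 0 0; 0 -0.5 0 0.1 0; 0 -0.2 0 0 0; 0 0 0 0 0")

```text
t: 32.62
tcp_pos: [0.6176, -0.2959, 0.1555]
tool_rot: [0.998, -0.06, 0.0, -0.0]
force: [2.0, 0.3, -0.2]
finger_gap: 0.001
gripper_force: 1.1
```

```bash
python3 g.py c .026 -.085 .144
```

```text
shares [-1.31 -0.02  0.58] tcp L [ 0.0522 -0.0854  0.1555] head -6.93 spin to chest -0.03 t 32.6167 F [ 2.0233  0.2714 -0.2111] gap 0.001219847452767978
```

Contact (2 N). Following the arc down.

Call:
send_rows(commands="0 -0.45 0 0.15 0; 0 -0.45 0 0.2 0; 0 -0.45 0 0.25 0; 0 -0.42 0 0.25 0; 0 -0.42 0 0.3 0; 0 -0.42 0 0.3 0; 0 -0.35 0 0.35 0; 0 -0.33 0 0.4 0; 0 -0.32 0 0.4 0; 0 0 0 0 0")

```text
t: 33.45
tcp_pos: [0.5457, -0.2875, 0.1024]
tool_rot: [0.998, -0.06, -0.001, -0.0]
force: [1.4, -0.5, 2.3]
finger_gap: -0.003
gripper_force: 1.6
```

```bash
python3 g.py c -.0315 -.085 .077
```

```text
shares [-0.56 -0.03  1.27] tcp L [-0.0202 -0.0856  0.1024] head -6.89 spin to chest -0.02 t 33.45 F [ 1.3528 -0.4974  2.2546] gap -0.0029331919053024644
```

Call:
send_rows(commands="0 -0.16 0 0.33 0; 0 -0.15 0 0.33 0; 0 -0.14 0 0.33 0; 0 -0.12 0 0.33 0; 0 -0.1 0 0.3 0; 0 -0.06 0 0.3 0; 0 -0.05 0 0.3 0; 0 0 0 0.25 0; 0 0 0 0.2 0; 0 0 0 0 0; 0 0 0 0 0")

```text
t: 34.37
tcp_pos: [0.5298, -0.2858, 0.0505]
tool_rot: [0.998, -0.059, -0.002, 0.0]
force: [-3.2, 0.2, 6.1]
finger_gap: -0.001
gripper_force: 3.0
```

```bash
python3 g.py c -.037 -.085 .046
```

```text
shares [-0.04 -0.04  0.23] tcp L [-0.0362 -0.0858  0.0505] head -6.81 spin to chest 0.0 t 34.3667 F [-3.2004  0.1597  6.0825] gap -0.0014338853814024949
```

Call:
send_rows(commands="0 0 0 0.15 0; 0 0 0 0.15 0; 0 0 0 0 0")

```text
t: 34.62
tcp_pos: [0.5298, -0.2858, 0.0463]
tool_rot: [0.998, -0.059, -0.002, 0.0]
force: [-6.9, 0.4, 17.2]
finger_gap: 0.002
gripper_force: 8.8
```

Call:
send_rows(commands="0 0 0 0.15 0; 0 0 0 0.15 0; 0 0 0 0 0; 0 0 0 0 0")

```text
t: 34.95
tcp_pos: [0.5298, -0.286, 0.0448]
tool_rot: [0.998, -0.059, -0.001, 0.001]
force: [-12.2, 4.9, 43.3]
finger_gap: 0.002
gripper_force: 21.8
```

Bottomed out, so the latch must have snapped. Backing off to see.

Call:
send_rows(commands="0 0 0 -0.5 0; 0 0 0 -1 0; 0 0 0 -1 0; 0 0 0 -1 0; 0 0 0 -1 0; 40 0 0 -1 0; 40 0 0 0 0; 40 0 0 0 0")

```text
t: 35.62
tcp_pos: [0.5314, -0.2858, 0.1486]
tool_rot: [0.998, -0.06, 0.0, 0.0]
force: [-0.3, 0.5, -0.1]
finger_gap: 0.419
gripper_force: 0.0
```

```bash
python3 -c "
from h import *
go(W([-.088,.104,.13]))
s=snap('scene');w=snap('wrist')['pixels']
hsv=cv2.cvtColor(s['pixels'],cv2.COLOR_RGB2HSV)[180:380,160:340]
m=cv2.inRange(hsv,(105,120,40),(125,255,255));print(cv2.countNonZero(m),cv2.boundingRect(m))
cv2.imwrite('pics/c9.png',np.hstack([cv2.resize(w[:,:],(400,300)),cv2.resize(s['pixels'][200:335,160:340],(400,300),interpolation=2)])[:,:,::-1])"
```

```text
shares [-2.68 -9.48  0.92] tcp L [-0.0345 -0.0856  0.1486] head -6.87 spin to chest -0.01 t 35.6167 F [-0.2799  0.4646 -0.1497] gap 0.4192900922140553
8113 (25, 65, 142, 118)
```

View pics/c9.png

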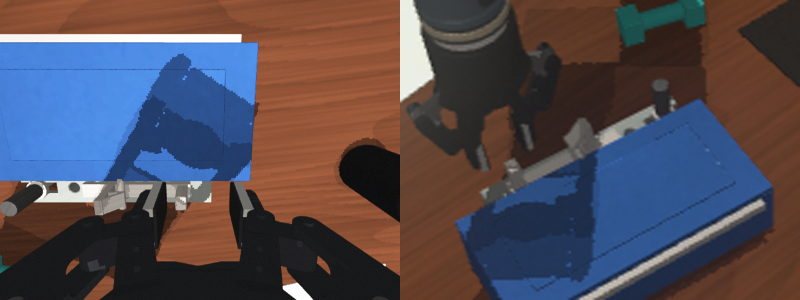

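The cover is shut with the blue area as at the start, and the pin is still in the notch. Fetching the pin.

Call:
send_rows(commands="40 -0.3 -1 0 0; 40 -0.3 -1 0 0; 40 -0.3 -1 0 0; 40 -0.3 -1 0 0; 40 -0.3 -1 0 0; 40 -0.3 -1 0 0; 40 -0.3 -1 0 0; 40 -0.3 -1 0 0; 40 -0.3 -1 0 0; 40 0 -0.5 0 0; 40 0 0 0 0; 40 0 0 0 0")

```text
t: 36.72
tcp_pos: [0.5005, -0.0905, 0.1472]
tool_rot: [0.998, -0.059, -0.0, 0.0]
force: [0.9, -0.2, -0.6]
finger_gap: 0.47
gripper_force: 0.0
```

```bash
python3 -c "
from h import *
go(W([-.088,.104,.0408]))
s=snap('wrist');hsv=cv2.cvtColor(s['pixels'],cv2.COLOR_RGB2HSV)[180:330,250:400]
print('expect top',proj(s,W([-.088,.104,.095])),'base',proj(s,W([-.088,.104,.051])))
m=cv2.inRange(hsv,(0,0,0),(180,90,75))
for k in cv2.findContours(m,0,2)[0]:
    if cv2.contourArea(k)>150: print(cv2.contourArea(k),np.array(cv2.boundingRect(k))+[250,180,0,0])
# bore: tops of housing
for p in([-.088,.0615,.045],):print('bore',proj(s,W(p)))
cv2.imwrite('pics/w10.png',s['pixels'][:,:,::-1])"
```

```text
shares [0.02 0.03 5.32] tcp L [-0.0884  0.1046  0.1472] head -6.8 spin to chest 0.0 t 36.7167 F [ 0.9487 -0.1951 -0.5685] gap 0.4700103895045453
expect top [317.6144 250.7641] base [317.4912 232.1043]
437.5 [368 292  20  38]
444.5 [250 291  17  39]
989.5 [302 223  30  44]
bore [377.4234 229.9726]
```

Call:
send_rows(commands="40 0 0.03 1 0; 40 0 0 1 0; 40 0 0 1 0; 40 0 0 1 0; 40 0 0 0.8 0; 40 0 0 0.45 0; 40 0 0 0 0; 8 0 0 0 0; 8 0 0 0 0; 8 0 0 0 0; 8 0 0 0 0; 8 0 0 0 0; 8 0 0 0 0", grip_force=60)

```text
t: 37.85
tcp_pos: [0.5008, -0.0912, 0.0435]
tool_rot: [0.998, -0.06, 0.001, 0.0]
force: [-0.5, -0.3, 1.7]
finger_gap: 0.194
gripper_force: 58.6
```

```bash
python3 g.py c -.088 .0615 .1
```

```text
shares [ 0.01  2.13 -2.83] tcp L [-0.0881  0.104   0.0435] head -6.87 spin to chest -0.01 t 37.85 F [-0.5136 -0.27    1.7215] gap 0.19366121272933645
```

Call:
send_rows(commands="8 0 0 -0.5 0; 8 0 0 -0.7 0; 8 0 0 -0.8 0; 8 0 0 -0.8 0; 8 0 0 0 0; 8 0 0.5 0 0; 8 0 0.5 0 0; 8 0 0 0 0; 8 0 0 0 0")

```text
t: 38.6
tcp_pos: [0.4973, -0.1117, 0.098]
tool_rot: [0.998, -0.061, -0.001, -0.0]
force: [0.2, -0.1, -0.7]
finger_gap: 0.188
gripper_force: 58.6
```

```bash
python3 -c "
from h import *
go(W([-.088,.0615,.1]))
s=snap('wrist')
z=readout.sense()['tcp_pos'];l=L(z)
dz=l[2]-.0408
for n,p in(('bore',[-.088,.0615,.045]),('collar under',[l[0],l[1],.045+dz]),('foot',[l[0],l[1],.003+dz]),('top',[l[0],l[1],.095+dz])):print(n,(proj(s,W(p))-[220,180])*3)
cv2.imwrite('pics/w11.png',cv2.resize(s['pixels'][180:380,220:450],(690,600),interpolation=2)[:,:,::-1])"
```

```text
shares [ 0.06  1.09 -0.1 ] tcp L [-0.0891  0.0832  0.098 ] head -6.99 spin to chest -0.04 t 38.6 F [ 0.2303 -0.0699 -0.6562] gap 0.18835819424748032
bore [400.8188 207.1275]
collar under [286.444  326.9453]
foot [287.4012 237.7988]
top [284.5046 507.5588]
```

View pics/w11.png

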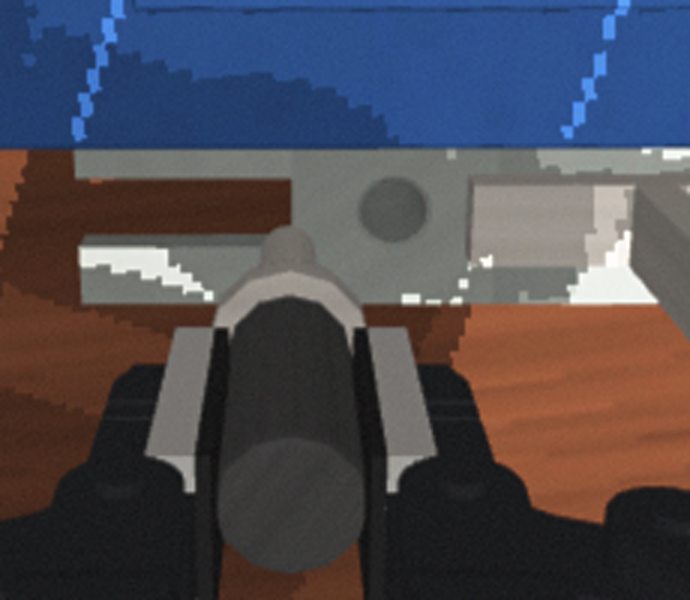

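Bore at crop (394,209), and the pin is held straight on the image axis (column 290). So the bore is about 20.5 mm further to -y.

Call:
send_rows(commands="8 0.04 0.5 0 -0.04; 8 0 0.52 0 0; 8 0 0 0 0; 8 0 0 0 0; 8 0 0 0 0")

```text
t: 39.07
tcp_pos: [0.4961, -0.1314, 0.0987]
tool_rot: [0.998, -0.059, -0.0, -0.0]
force: [0.3, -0.8, -1.2]
finger_gap: 0.189
gripper_force: 58.7
```

```bash
python3 g.py c -.0883 .0627 .0435
```

```text
shares [-0.02  0.04  2.76] tcp L [-0.0879  0.0635  0.0987] head -6.76 spin to chest 0.01 t 39.0667 F [ 0.3445 -0.8017 -1.2281] gap 0.1888365679853397
```

Call:
send_rows(commands="8 0 0.03 0.3 0; 8 0 0 0.3 0; 8 0 0 0.25 0; 8 0 0 0.25 0; 8 0 0 0 0; 8 0 0 0 0")

```text
t: 39.57
tcp_pos: [0.496, -0.1316, 0.0763]
tool_rot: [0.998, -0.059, -0.001, -0.0]
force: [-0.6, -1.1, -0.8]
finger_gap: 0.193
gripper_force: 58.7
```

Call:
send_rows(commands="8 0 0 0.25 0; 8 0 0 0.25 0; 8 0 0 0.25 0; 8 0 0 0 0; 8 0 0 0 0")

```text
t: 39.98
tcp_pos: [0.496, -0.1317, 0.0614]
tool_rot: [0.998, -0.059, -0.0, -0.0]
force: [-0.4, -0.9, -1.4]
finger_gap: 0.19
gripper_force: 58.7
```

Entering freely (foot about 24 mm in). Continuing to the seat.

Call:
send_rows(commands="8 0 0 0.25 0; 8 0 0 0.25 0; 8 0 0 0.25 0; 8 0 0 0.1 0; 8 0 0 0 0; 8 0 0 0 0")

```text
t: 40.48
tcp_pos: [0.4961, -0.1318, 0.0445]
tool_rot: [0.998, -0.059, -0.0, -0.0]
force: [-0.1, -0.5, -0.1]
finger_gap: 0.188
gripper_force: 58.7
```

Call:
send_rows(commands="8 0 0 0.1 0; 8 0 0 0.05 0; 8 0 0 0 0; 8 0 0 0 0")

```text
t: 40.82
tcp_pos: [0.4966, -0.132, 0.0434]
tool_rot: [0.998, -0.058, 0.001, 0.0]
force: [-1.4, 0.9, 11.2]
finger_gap: 0.19
gripper_force: 60.2
```

Seated on its collar (11 N). Releasing and retreating.

Call:
send_rows(commands="8 0 0 -0.1 0; 25 0 0 0 0; 40 0 0 0 0; 40 0 0 0 0; 40 0 0 0 0; 40 0 0 -0.5 0; 40 0 0 -1 0; 40 0 0 -1 0; 40 0 0 -1 0; 40 0 0 -1 0; 40 0 0 -1 0; 40 -0.6 -1 0 0; 40 -0.6 -1 0 0; 40 -0.6 -1 0 0; 40 -0.6 -1 0 0; 40 -0.6 -1 0 0; 40 0 -1 0 0; 40 0 -1 0 0; 40 0 0 0 0; 40 0 0 0 0")

```text
t: 42.48
tcp_pos: [0.4531, 0.0148, 0.1543]
tool_rot: [0.998, -0.057, 0.0, 0.0]
force: [0.2, -0.6, 0.4]
finger_gap: 0.469
gripper_force: 0.0
```

```bash
python3 -c "
from h import *
go(W([0,0,.2]))
s=snap('scene');hsv=cv2.cvtColor(s['pixels'],cv2.COLOR_RGB2HSV)
print('exp top,base',proj(s,W([-.0885,.0627,.095])),proj(s,W([-.0885,.0627,.051])))
m=cv2.inRange(hsv,(0,0,0),(180,110,75))[225:275,245:285]
for k in cv2.findContours(m,0,2)[0]:
    if cv2.contourArea(k)>30: print(cv2.contourArea(k),np.array(cv2.boundingRect(k))+[245,225,0,0])
b=cv2.inRange(hsv[180:380,160:340],(105,120,40),(125,255,255));print(cv2.countNonZero(b),cv2.boundingRect(b))
# tab position vs start (latch home?): bright steel around start px (210.5,273)
m=cv2.inRange(hsv,(0,0,0),(180,60,255))[265:295,200:225]; print('tab',cv2.boundingRect(m),cv2.countNonZero(m))
old=cv2.imread('pics/scene0.png')[:,:,::-1]
oh=cv2.cvtColor(np.ascontiguousarray(old),cv2.COLOR_RGB2HSV)
d=np.abs(old.astype(int)-s['pixels'].astype(int)).max(2)
print('diff latch/pin',[(n,d[a:b,c:e].mean().round(1)) for n,(a,b,c,e) in dict(tab=(268,290,205,220),tongue=(250,275,232,250),pin=(240,262,256,268)).items()])
o=cv2.inRange(oh,(0,0,0),(180,110,75))[225:275,245:285]
for k in cv2.findContours(o,0,2)[0]:
    if cv2.contourArea(k)>30: print('start',cv2.contourArea(k),np.array(cv2.boundingRect(k))+[245,225,0,0])
"
```

```text
shares [ 7.36 10.21 -2.28] tcp L [-0.148   0.2036  0.1543] head -6.58 spin to chest 0.06 t 42.4833 F [ 0.1905 -0.5772  0.4374] gap 0.46931029107636835
exp top,base [260.6653 245.5893] [262.3599 257.6881]
65.5 [258 247   9  13]
8108 (25, 65, 142, 118)
tab (0, 6, 25, 20) 228
diff latch/pin [('tab', np.float64(8.0)), ('tongue', np.float64(8.4)), ('pin', np.float64(7.0))]
start 62.0 [258 247   9  13]
```

The pin, latch and cover match the starting picture to the pixel.

```bash
python3 -c "
from station import sign_off
print(sign_off())"
```

```text
the job is handed in; nothing more can be done
None
```

The job is handed in: both test bars present lie flat in the chest, one to a compartment, the cover is latched shut, and the pin is back fully home in its bore (about 42 s of the 210 s used).

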